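Slide the top-heavy tool crate back against the stop board

TASK

Push the heavy upright tool crate so that it slides back across the table into the gap between the glue bottle and the can, until its whole back stands flat against the wooden stop board. It is top-heavy: push it only low, near its base, so that it does not rock or tip, and do not lift it or take it by its handle. Leave the glue bottle, the can, the sanding block and the mallet where they are.

Things in the scene. Friction and masses are not known exactly. Their poses are not given: they have to be found in the camera images.
- crate: Tall loose plywood tool crate, 0.9 to 1.3 kg. Origin: on the table under the centre of the tower, z up. Tower 90 deep (x -45 to +45 mm), 150 wide (y), 200 high; its +x face is the flat back. On its -x (robot) side a low closed box step, 150 wide and 40 high, sticks out 45. A 22 mm dowel handle lies along y at 250 height between raised ends 270 high; tool handles stand up to 250.
- crate_push (a point): Middle of the outer face of the step's upright flat front, 20 mm above the table: crate x = -90 mm, y = 0. That face is 150 wide, from the table to 40 high, axes as the crate's. Pushed here the crate slides and takes about 4 to 14 N. Pushed towards its back higher than about 50 mm, it may tip over its back lower edge instead.
- stop: Fixed wooden stop board on the table, 460 long (y), 22 thick, 45 high. Origin: on the table at the middle of the length of its near upright face, the plane x = 0; x points into the board, away from the robot; z up. The crate is home with its origin at x = -45 mm here and its x axis along this one. It starts 70 to 110 mm short of that, up to 25 mm aside and turned up to 0.25 rad.
- glue: Pale plastic glue bottle with a screw cap, 64 mm diameter, 170 mm high, loose, upright near the stop board on one side of the gap (either side). Origin: centre of its underside. Not to be disturbed.
- can: Steel can, 70 mm diameter, 120 mm high, loose, upright near the stop board on the other side of the gap. Origin: centre of its underside. The bottle and the can stand about 150 to 160 mm to either side of the middle of the board. Not to be disturbed.
- block: Cork sanding block 70 x 110 x 35 mm (x, y, z), loose, lying off to the right of the work (-y). Origin: centre of its underside. Not to be disturbed.
- mallet: Wooden mallet lying off to the left of the work (+y): head 65 x 110 x 60 mm centred 60 mm along its +x, round handle 26 mm thick reaching to x = -120 mm. Origin: on the table beneath the axis. Not to be disturbed.

How it is judged:
At the end, for the whole second after the job is handed in: The crate stands upright and still on the table, its back flat against the stop board (within 6 mm and about 3.5 degrees), in the gap between bottle and can (its middle within 50 mm of the board's middle); the bottle, can, block and mallet have not moved more than 12 mm (x of crate in the frame of stop above -0.051 m and y of crate in the frame of stop between -0.05 and 0.05 m and angle between the x axis of crate and the x axis of stop, either way round below 0.06 rad and angle between crate's own z axis and vertical below 0.03 rad and height (world z) of crate below 0.005 m and linear speed of crate below 0.01 m/s and distance of each of glue, can, block, mallet from where it was at the start of the episode below 0.012 m); the robot touches nothing.
It fails at once if the crate rocks or tips by more than about 6 degrees (angle between crate's own z axis and vertical above 0.1 rad).
It fails at once if the crate is lifted (height (world z) of crate above 0.012 m).
It fails at once if the fingers touch the crate high up (with the point between the finger pads over 90 mm above the table) (z of the grasp point in the frame of crate above 0.09 m and contact force between the fingers and crate above 1 N).
It fails at once if the bottle, can, sanding block or mallet is disturbed (moved over 12 mm) (distance of any of glue, can, block, mallet from where it was at the start of the episode above 0.012 m).
It also fails if it takes over 45 s, if anything falls off the work surface, if the arm or the gripper's body presses on something with over 40 N, if the wrist force passes 120 N, or if a joint passes its speed limit or range.

ROBOT

A 6-joint arm with a two-finger parallel gripper is mounted at the origin on the work surface. World frame = base frame: x ahead of the robot, y to its left, z up, the work surface at z = 0. Lengths are in m, angles in rad, forces in N, time in s.
With the tool pointing down it reaches from about 0.35 to 0.975 m from the base axis. Payload 4.9 kg.
Tool frame: the origin (TCP) lies at the very end of the fingers, on their centre line; the grasp point (between the pads) lies 19 mm behind it (ctrl.pinch_z is the distance from the TCP to the grasp point, in m); z points along the fingers, y is the direction in which the jaws open and shut (so a half turn about z gives the same grasp; the last joint's range is limited). The gripper opens to 85 mm and grips with 20 to 120 N. Pads are 22 mm wide; open, the fingers measure 114 mm over their backs; the gripper's body (76 mm by 85 mm) begins 54 mm behind the grasp point. The pads swing forward as they close: fully open they stand 13 mm farther back than shut.
Start: joints at [1.085, 0.053, 1.613, -0, 1.476, -0.119], TCP at [0.224, 0.583, 0.231] pointing down, gripper open.
Joint ranges: [-3.01, 3.01], [-1.01, 2.22], [0.06, 2.58], [-1.02, 4.17], [0.09, 2.62], [-3.14, 3.14]. Speed limits (rad/s): [2.57, 2.57, 3.14, 3.14, 3.14, 3.14].

INTERFACE

Orientations are given as a rotation vector (axis times angle).
In Python, from station import ctrl gives the robot as it stands.
- The arm moves only by the tool carry_out, never from a script. Its argument "series" is a list of rows, each a list of 7 numbers: the shift along the world's x, y, z each as a share of 0.025 m, from -1 to 1, then the turn, a rotation vector about the world's x, y, z each as a share of 0.1 rad, from -1 to 1, then the opening, from 0 (shut) to 1 (fully open). A call has 1 to 12 rows; each row shifts and turns the commanded pose from where the row before left it; what a row does not reach is not made up. A row lasts 1/10 s, in which the tool goes at most 50 mm and 8.59 degrees, less where a joint would pass 70% of its speed; a pose out of reach is approached as far as the arm can. A call with a number of a shift or a turn outside -1 to 1 is refused whole. A call with a gripper value outside its range is refused whole. The fingers move at their own pace and stop on an object; "grip_force" is the grip in N (left out, the last holds). Time passes only in rows, so rows that do not move let the fingers close. It gives the time, the measured TCP pose, the force and the opening at its end, in the units of the state.
- ctrl.get_obs(): the state, without advancing time (a new reading comes with each control period).
- ctrl.get_image(name): name is "side" or "top"; returns a dict with "frame" (420x560x3 uint8, blue, green, red), "fx", "fy", "cx", "cy" (pixels), "k1" (the pictures are not rectified: a ray, as slopes to the right and down, at radius r is drawn at 1 + k1 r^2 times it, then the intrinsics apply), "R" (3x3) and "t" (3): a world point X has camera coordinates R X + t. Camera axes: x right, y down, z forward; pixel columns grow to the right and rows downward; lengths in m; the calibration is good to about 2 mm. A picture is of the moment at which its call begins. There is no depth.
- ctrl.finish_job(): hands the job in, once; it reports no verdict.
Trained networks look in a picture, given as the dict that the camera call returned (one of the last four; its "shot" number tells which), for a name from the list of things; names that differ only in an ending like _2 or _b are one class to them, and where a whole thing is asked for, a point or a joint stands for the part that bears it (a point fixed in the world has none). Each returns a list of dicts, best first, with "p" (0 to 1); they miss things now and then, are a little off and sometimes report something else, mostly with a low value. They report only what shows in the picture. A call takes as long as a camera call.
- ctrl.trace(picture, name): "mask" (420x560 bool, what is visible of it) and "rect" ([left, top, width, height] as shares, 0 to 1, of the picture: columns of its width, rows of its height, round what is visible of it).
- ctrl.mark_of(picture, name): "position" ([column, row] as shares, 0 to 1, of the picture: columns of its width, rows of its height: a listed point, or the origin of a listed thing).
The state is a dict: "t": time; "q": joint angles; "dq": joint speeds; "effort": joint torques, N m; "tool_pos": TCP position; "tool_rot": TCP orientation; "contact_force": force on the tool from outside, world axes, zero at the start; "wrist_torque": the same for the moment, N m; "opening": finger opening in m.
Only numpy, scipy, OpenCV 4.12 (cv2) and the standard library are available. Lean on these libraries where they do the work, as an engineer would, in place of code of your own. Each camera call takes 0.05 s, during which the arm holds its last target.

## Working session

There is one attempt and no reset: what is moved stays moved. The work goes in short steps, Python scripts to look and compute and a tool call to move; the robot and the scene stay as the last step left them, time stands still between calls to the robot, and variables do not carry over. Pictures are saved under pics/ and viewed, and the job is handed in when it is done.

Besides the shell and the picture viewer there is one more tool, called after "Call:" in YAML: its name, and indented under it one key for each argument. carry_out: Moves the arm, as the interface text tells. Shift numbers are shares of 0.025 m and turn numbers shares of 0.1 rad, none past 1 either way. Its arguments: {"type":"object","properties":{"series":{"type":"array"},"grip_force":{"type":"number"}},"required":["series"]}

```bash
mkdir -p pics
cat > h.py <<'E'
import numpy as np, cv2
from station import ctrl
def ray(im,share):
    px=np.array([share[0]*560,share[1]*420])
    d=np.array([(px[0]-im['cx'])/im['fx'],(px[1]-im['cy'])/im['fy']]); u=d.copy()
    for _ in range(30): u=d/(1+im['k1']*(u@u))
    R=np.array(im['R']);t=np.array(im['t'])
    return -R.T@t, R.T@np.array([u[0],u[1],1])
def atz(im,share,z):
    c,d=ray(im,share); return c+d*(z-c[2])/d[2]
def proj(im,X):
    p=np.array(im['R'])@np.array(X)+np.array(im['t']); u=p[:2]/p[2]; u=u*(1+im['k1']*(u@u))
    return np.array([u[0]*im['fx']+im['cx'],u[1]*im['fy']+im['cy']])
E
python3 - <<'E'
from h import *
o=ctrl.get_obs();print(o['t'],o['tool_pos'],o['tool_rot'])
for n in ('side','top'):
    im=ctrl.get_image(n);cv2.imwrite(f'pics/{n}0.png',im['frame'])
    print(n,-np.array(im['R']).T@im['t'])
    for k in ['crate','crate_push','stop','glue','can','block','mallet']:
        for r in ctrl.mark_of(im,k)[:2]:
            print(k,round(r['p'],2),np.round(np.array(r['position'])*[560,420],1),atz(im,r['position'],0.02 if k=='crate_push' else 0).round(4))
E
```

```text
0.0 [0.22383894 0.58288003 0.23006857] [-5.72832185e-01 -3.08832312e+00  3.06540508e-03]
side [ 1.50186388 -0.01633153  0.87955131]
crate 0.88 [289.5 221.9] [0.5625 0.0452 0.    ]
stop 0.56 [286.2 252.9] [0.698  0.0297 0.    ]
glue 0.71 [237.4 242.8] [ 0.6543 -0.1186  0.    ]
can 0.6 [338.  237.8] [0.6369 0.1934 0.    ]
block 0.7 [147.1 200.5] [ 0.4489 -0.4393  0.    ]
mallet 0.83 [400.2 188.1] [ 0.3898  0.4504 -0.    ]
top [0.43389876 0.01721681 1.41525329]
crate 0.68 [286.2 199.9] [0.5748 0.038  0.    ]
crate_push 0.74 [278.5 227.1] [0.4843 0.0609 0.02  ]
stop 0.8 [283.1 165.6] [0.6888 0.0508 0.    ]
stop 0.29 [286.2 199.4] [0.5765 0.0381 0.    ]
glue 0.68 [159.2 250.8] [0.3992 0.4513 0.    ]
glue 0.57 [332.8 178.2] [ 0.65   -0.1144  0.    ]
can 0.57 [244.2 178. ] [0.6449 0.1784 0.    ]
block 0.97 [426.9 238.5] [ 0.4565 -0.427   0.    ]
mallet 0.89 [154.7 250.8] [0.3988 0.4664 0.    ]
```

Run:
```python
import cv2
for n in('side','top'):
    f=cv2.imread(f'pics/{n}0.png')
    c=f[100:300,180:400] if n=='top' else f[60:340,150:440]
    s=800/c.shape[1] if n=='top' else 2.1
    cv2.imwrite(f'pics/{n}0c.png',cv2.resize(c,None,fx=min(s,590/c.shape[0]),fy=min(s,590/c.shape[0]),interpolation=2))
```

```text
(no output)
```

View pics/top0.png

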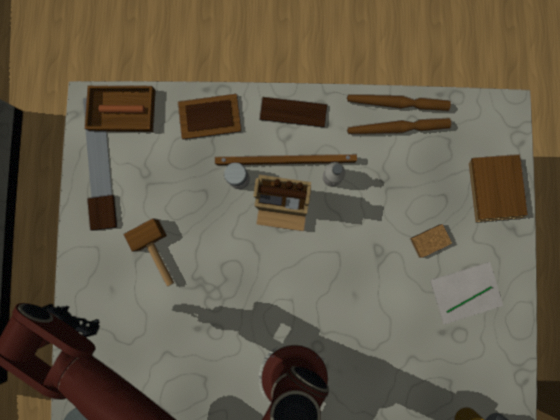

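View pics/side0.png

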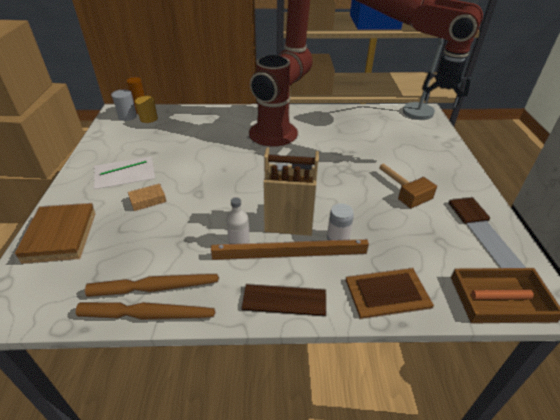

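View pics/top0c.png

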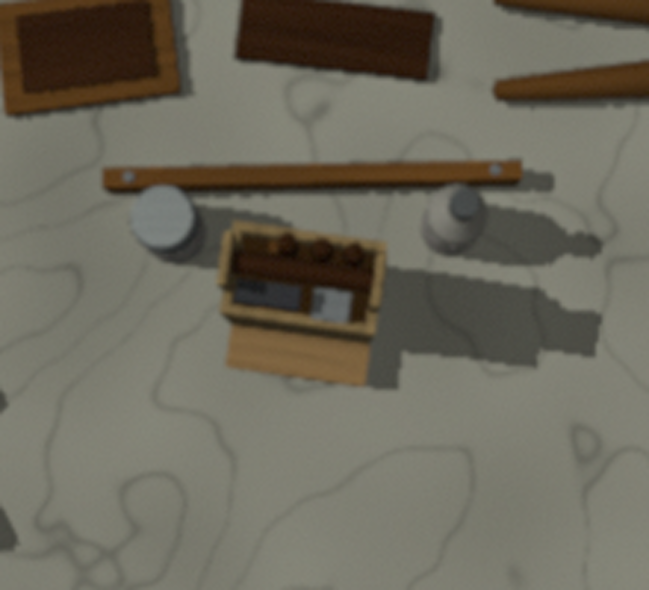

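Run:
```python
from h import *
im=ctrl.get_image('top')
def w(c,r,z): return atz(im,[(180+c/2.95+0)/560,(100+r/2.95)/420],z)
pts={'stepL':(227,367,.04),'stepR':(366,384,.04),'towL':(229,310,.2),'towR':(376,334,.2),'bkL':(234,222,.2),'bkR':(385,241,.2),'stopNL':(104,188,.045),'stopNR':(521,180,.045),'stopFL':(104,168,.045),'stopFR':(521,161,.045)}
P={k:w(*v) for k,v in pts.items()}
for k,v in P.items(): print(k,v.round(4))
def ang(a,b): d=P[a]-P[b]; return np.arctan2(-d[0],d[1])
for a in ('step','tow','bk','stopN','stopF'): print(a,ang(a+'L',a+'R'), (P[a+'L']+P[a+'R'])/2)
```

```text
stepL [0.4907 0.129  0.04  ]
stepR [ 0.4754 -0.0213  0.04  ]
towL [0.5387 0.1155 0.2   ]
towR [ 0.5184 -0.0255  0.2   ]
bkL [0.6238 0.1129 0.2   ]
bkR [ 0.6082 -0.0327  0.2   ]
stopNL [0.6829 0.268  0.045 ]
stopNR [ 0.7005 -0.1863  0.045 ]
stopFL [0.705  0.2689 0.045 ]
stopFR [ 0.7216 -0.1862  0.045 ]
step -0.10187903418343647 [0.48304543 0.05385945 0.04      ]
tow -0.14265361415020456 [0.52855457 0.04499035 0.2       ]
bk -0.1068726730376627 [0.61597391 0.04012546 0.2       ]
stopN 0.03886768602481216 [0.69168953 0.04084618 0.045     ]
stopF 0.03644074222788396 [0.71327313 0.04130557 0.045     ]
```

Call:
carry_out:
  series:
    - [0.36,-0.95,0,0,0,0.12,1]
    - [0.36,-0.95,0,0,0,0.12,1]
    - [0.36,-0.95,0,0,0,0.12,1]
    - [0.36,-0.95,0,0,0,0.12,1]
    - [0.36,-0.95,0,0,0,0.12,1]
    - [0.36,-0.95,0,0,0,0.12,1]
    - [0.36,-0.95,0,0,0,0.12,1]
    - [0.36,-0.95,0,0,0,0.12,1]
    - [0.36,-0.95,0,0,0,0.12,1]
    - [0.36,-0.95,0,0,0,0.12,1]
    - [0.36,-0.95,0,0,0,0.12,1]

```text
t: 1.95
tool_pos: [0.3234, 0.3212, 0.2315]
tool_rot: [0.367, 3.12, 0.0]
contact_force: [-0.2, 0.2, -0.4]
opening: 0.0853
```

Call:
carry_out:
  series:
    - [0.36,-0.95,0,0,0,0.12,1]
    - [0.36,-0.95,0,0,0,0.12,1]
    - [0.36,-0.95,0,0,0,0.12,1]
    - [0.36,-0.95,0,0,0,0.12,1]
    - [0.36,-0.95,0,0,0,0.12,1]
    - [0.36,-0.95,0,0,0,0.12,1]
    - [0.36,-0.95,0,0,0,0.12,1]
    - [0.36,-0.95,0,0,0,0.12,1]
    - [0.36,-0.95,0,0,0,0.12,1]
    - [0.36,-0.95,0,0,0,0.12,1]
    - [0.36,-0.95,0,0,0,0.12,1]
    - [0,0,0,0,0,0,1]

```text
t: 3.15
tool_pos: [0.4228, 0.0589, 0.2315]
tool_rot: [0.167, 3.137, -0.001]
contact_force: [-0.4, 0.5, 0.1]
opening: 0.0858
```

Call:
carry_out:
  series:
    - [0,0,-1,0,0,0,1]
    - [0,0,-1,0,0,0,1]
    - [0,0,-1,0,0,0,1]
    - [0,0,-1,0,0,0,1]
    - [0,0,-1,0,0,0,1]
    - [0,0,-1,0,0,0,1]
    - [0,0,-1,0,0,0,1]
    - [0,0,-1,0,0,0,1]
    - [0,0,-0.6,0,0,0,1]
    - [0,0,-0.4,0,0,0,1]
    - [0,0,0,0,0,0,1]

```text
t: 4.25
tool_pos: [0.4209, 0.0614, 0.0051]
tool_rot: [-0.161, -3.135, -0.0]
contact_force: [-0.5, -0.1, -0.3]
opening: 0.0848
```

Run:
```python
from h import *
im=ctrl.get_image('top');cv2.imwrite('pics/t1.png',cv2.resize(im['frame'][130:270,200:380],None,fx=4,fy=4,interpolation=2))
print(ctrl.get_obs()['tool_pos'])
```

```text
[0.42187469 0.06126241 0.00617679]
```

View pics/t1.png

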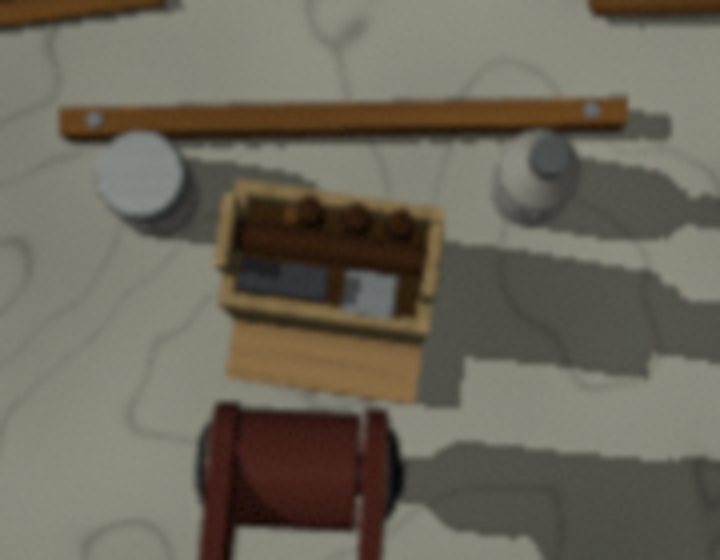

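Call:
carry_out:
  series:
    - [0.4,-0.04,0,0,0,0,1]
    - [0.4,-0.04,0,0,0,0,1]
    - [0.4,-0.04,0,0,0,0,1]
    - [0.3,-0.03,0,0,0,0,1]
    - [0.2,-0.02,0,0,0,0,1]
    - [0.16,-0.02,0,0,0,0,1]
    - [0.16,-0.02,0,0,0,0,1]
    - [0,0,0,0,0,0,1]

```text
t: 5.1
tool_pos: [0.4719, 0.0555, 0.0058]
tool_rot: [-0.162, -3.135, 0.001]
contact_force: [-2.7, -0.7, 1.2]
opening: 0.0858
```

Call:
carry_out:
  series:
    - [0.16,-0.04,0,0,0,0,1]
    - [0.16,-0.04,0,0,0,0.1,1]
    - [0.16,-0.04,0,0,0,0.1,1]
    - [0.16,-0.04,0,0,0,0.1,1]
    - [0.16,-0.04,0,0,0,0.1,1]
    - [0.16,-0.04,0,0,0,0.1,1]
    - [0.16,-0.04,0,0,0,0.1,1]
    - [0.16,-0.04,0,0,0,0.1,1]
    - [0.16,-0.04,0,0,0,0.1,1]
    - [0.16,-0.04,0,0,0,0.1,1]

```text
t: 6.1
tool_pos: [0.5106, 0.0459, 0.0054]
tool_rot: [-0.019, -3.137, -0.0]
contact_force: [-6.3, 0.7, 3.6]
opening: 0.085
```

Run:
```python
from h import *
im=ctrl.get_image('top');cv2.imwrite('pics/t2.png',cv2.resize(im['frame'][130:270,200:380],None,fx=4,fy=4,interpolation=2))
im=ctrl.get_image('side');cv2.imwrite('pics/s2.png',cv2.resize(im['frame'][120:280,200:380],None,fx=3.5,fy=3.5,interpolation=2))
o=ctrl.get_obs();print(o['tool_pos'],o['contact_force'])
```

```text
[0.51150542 0.04571902 0.00553082] [-3.91158318  0.63381939  0.08987798]
```

View pics/t2.png

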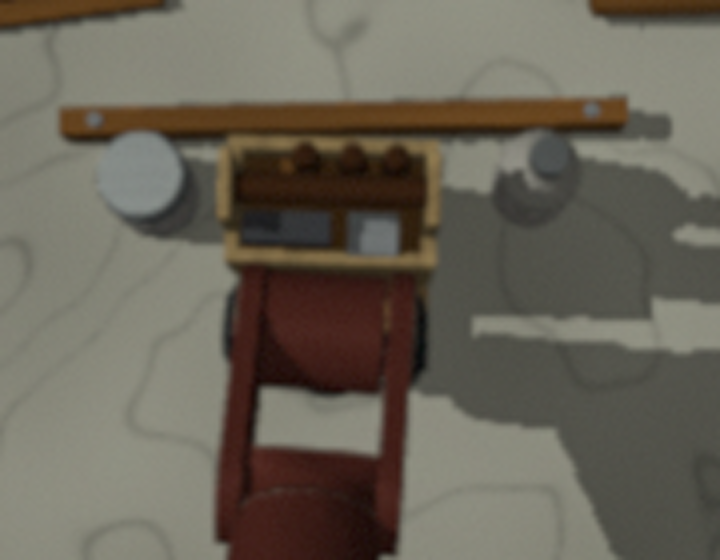

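View pics/s2.png

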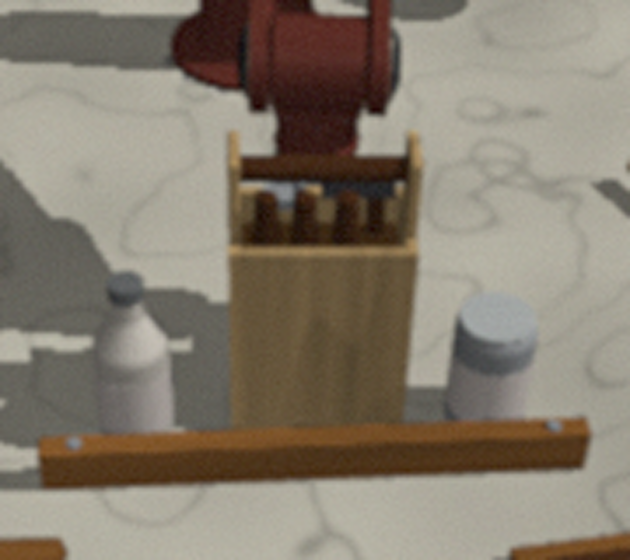

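Call:
carry_out:
  series:
    - [0.16,-0.02,0,0,0,0.1,1]
    - [0.16,-0.02,0,0,0,0.1,1]
    - [0.16,-0.02,0,0,0,0.1,1]
    - [0.16,-0.01,0,0,0,0.1,1]
    - [0.16,-0.01,0,0,0,0.1,1]
    - [0.16,0,0,0,0,0,1]
    - [0.1,0,0,0,0,0,1]
    - [0.1,0,0,0,0,0,1]

```text
t: 7.0
tool_pos: [0.5401, 0.0438, 0.0054]
tool_rot: [0.059, -3.137, -0.0]
contact_force: [-5.4, -0.0, 1.4]
opening: 0.0857
```

Call:
carry_out:
  series:
    - [0.06,0,0,0,0,0,1]
    - [0.06,0,0,0,0,0,1]

```text
t: 7.2
tool_pos: [0.5431, 0.0438, 0.0055]
tool_rot: [0.059, -3.138, -0.0]
contact_force: [-5.3, -0.1, 2.0]
opening: 0.0852
```

Expected contact with the board is near x = 0.546; creep until the force rises.

Call:
carry_out:
  series:
    - [0.06,0,0,0,0,0,1]
    - [0.06,0,0,0,0,0,1]

```text
t: 7.4
tool_pos: [0.5461, 0.0438, 0.0055]
tool_rot: [0.059, -3.138, -0.0]
contact_force: [-5.1, -0.7, 0.8]
opening: 0.085
```

Call:
carry_out:
  series:
    - [0.04,0,0,0,0,0,1]
    - [0.04,0,0,0,0,0,1]

```text
t: 7.6
tool_pos: [0.5469, 0.0438, 0.0054]
tool_rot: [0.059, -3.134, -0.0]
contact_force: [-13.6, -0.1, 7.5]
opening: 0.0853
```

Call:
carry_out:
  series:
    - [0.04,0,0,0,0,0,1]
    - [0,0,0,0,0,0,1]

```text
t: 7.8
tool_pos: [0.5468, 0.0438, 0.0054]
tool_rot: [0.059, -3.131, -0.0]
contact_force: [-15.4, -0.1, 9.2]
opening: 0.0852
```

Run:
```python
from h import *
im=ctrl.get_image('top');cv2.imwrite('pics/t3.png',cv2.resize(im['frame'][130:270,200:380],None,fx=4,fy=4,interpolation=2))
im=ctrl.get_image('side');cv2.imwrite('pics/s3.png',cv2.resize(im['frame'][120:280,200:380],None,fx=3.5,fy=3.5,interpolation=2))
o=ctrl.get_obs();print(o['tool_pos'],o['contact_force'],o['wrist_torque'])
```

```text
[0.54678884 0.04378737 0.0054201 ] [-14.76946462  -0.32128257   9.23614483] [-0.13816809  2.10531121 -0.04599308]
```

View pics/t3.png

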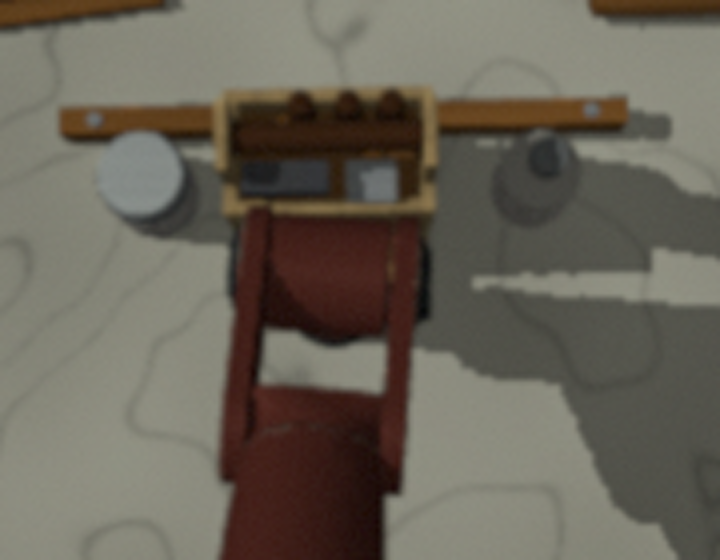

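View pics/s3.png

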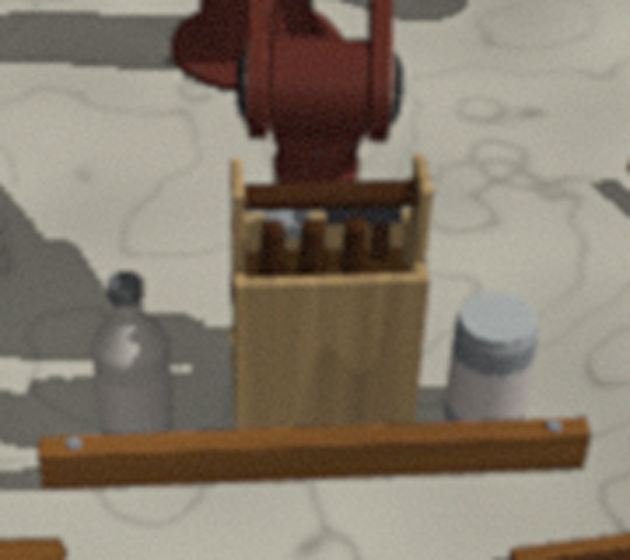

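Call:
carry_out:
  series:
    - [-0.1,0,0,0,0,0,1]
    - [-0.2,0,0,0,0,0,1]
    - [-0.4,0,0,0,0,0,1]
    - [-0.8,0,0,0,0,0,1]
    - [-1,0,0,0,0,0,1]
    - [-1,0,0,0,0,0,1]
    - [-1,0,0,0,0,0,1]
    - [-0.6,0,0,0,0,0,1]
    - [0,0,0,0,0,0,1]
    - [0,0,0,0,0,0,1]

```text
t: 8.9
tool_pos: [0.4239, 0.0436, 0.0069]
tool_rot: [-0.058, 3.139, -0.0]
contact_force: [0.9, 0.2, -0.9]
opening: 0.0854
```

Run:
```python
from h import *
im=ctrl.get_image('top');cv2.imwrite('pics/t4.png',cv2.resize(im['frame'][140:230,210:360],None,fx=5,fy=5,interpolation=2))
for k in ['crate','crate_push','stop','glue','can','block','mallet']:
    for r in ctrl.mark_of(im,k)[:2]:
        print(k,round(r['p'],2),atz(im,r['position'],0.02 if k=='crate_push' else 0).round(4))
```

```text
crate 0.67 [0.6448 0.0458 0.    ]
crate 0.63 [0.4022 0.4552 0.    ]
crate_push 0.64 [0.5579 0.0518 0.02  ]
glue 0.71 [ 0.6524 -0.1157  0.    ]
glue 0.63 [ 0.4627 -0.4444  0.    ]
can 0.91 [0.633  0.1949 0.    ]
can 0.74 [ 0.4696 -0.4437  0.    ]
block 0.76 [ 0.4564 -0.4371  0.    ]
block 0.74 [0.6341 0.1885 0.    ]
mallet 0.63 [0.405  0.4493 0.    ]
```

View pics/t4.png

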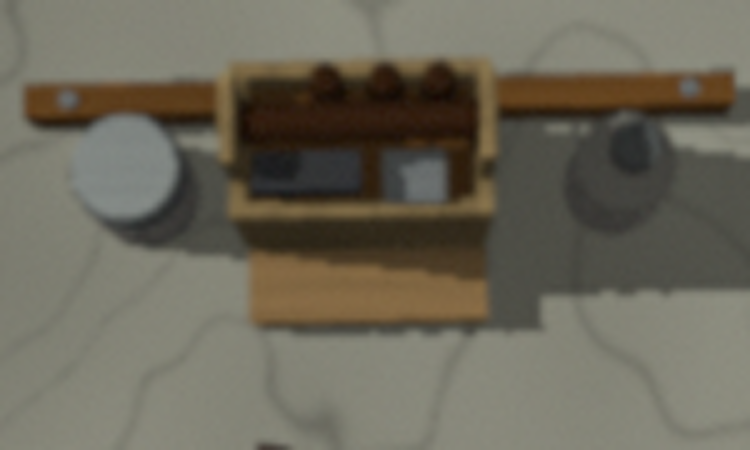

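Run:
```python
from h import *
im=ctrl.get_image('top')
f=lambda c,r,z:atz(im,[(210+c/5)/560,(140+r/5)/420],z)
a,b=f(253,325,.04),f(488,320,.04); s,e=f(25,123,.045),f(733,110,.045)
u=(s-e)[:2];u/=np.linalg.norm(u);n=np.array([u[1],-u[0]])
m=(s+e)[:2]/2; print(n,m)
for p in(a,b):print(p,(p[:2]-m)@n,(p[:2]-m)@u)
o=ctrl.get_obs();print(o['contact_force'],o['t'])
# depth compare with start
i0=cv2.imread('pics/top0.png');d=cv2.absdiff(i0,im['frame']).max(2)
print('block',d[220:260,405:460].max(),'mallet',d[215:290,120:180].max(),'can',d[163:190,222:248].max(),'glue-left half',d[163:190,322:347].max())
```

```text
[0.99927701 0.03801911] [0.68866043 0.04121305]
[0.55293188 0.11892462 0.04      ] -0.13267589505023258 0.08281565796195599
[ 0.55907747 -0.03108985  0.04      ] -0.1322381637898782 -0.06732400089724142
[-1.7457115  -0.07949147  0.32262373] 9.35
block 11 mallet 12 can 11 glue-left half 67
```

```bash
python3 -c "
from station import ctrl
print(ctrl.finish_job())"
```

```text
the job is handed in; nothing more can be done
None
```

I pushed the crate back against the stop board with the open fingers low on the front of its step, turning it about 0.15 rad on the way. At the board the push force rose from about 5 N to 15 N. I then backed the gripper about 120 mm clear and handed the job in at about t = 9.4 s.

What the last checks showed:
- **Against the board:** the step front measured 0.132–0.133 m from the board face; 0.135 m is nominal for home, so it agrees within picture error.
- **Square and centred:** the crate was parallel to the board within about 0.005 rad, and its middle was about 8 mm off the board's middle.
- **Upright:** it stood upright in the side and top views during the push and in the top view after release.
- **Block, mallet and can:** their pixels matched the first picture to within image noise.
- **Bottle:** its pixels did change, which I put down to the crate's shadow now falling on it. Its detected position had moved only 2–3 mm, within detection error.
- **Disagreements:** the detector gave some wrong duplicates (for example "glue" at the sanding block), which I ignored. It did not find the stop in the last picture, so I measured the board by hand from its edges. The force sensor read about −1.7 N along x with the gripper clear of everything, which I took as sensor noise.

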